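Pull the snug cap from the paste crock

TASK

Take the steel puller by its black handle, hook its fork under the snug mushroom-shaped wooden cap of the paste crock (feel for the gap) and, with the handle straight above the cap, pull it straight up until it pops out, gently and without touching the cap with the gripper. Set the cap down upright on its stem near the middle of the low wooden tray, then put the puller down upright, back in its stand or standing on the open bench, and let go. Do not press hard on crock or cap, and leave everything else where it is.

Things in the scene. Friction and masses are not known exactly. Their poses are not given: they have to be found in the camera images.
- cap_mid (a point): Centre of the dark wooden mushroom cap (34.5 mm tall, 60 g), z up out of its head. Head: disc 42 mm wide, 9 mm thick, top 17.5 mm above this point. Stem: 19 mm thick, its foot 22 mm, flat end 17 mm below this point. Nubs in the crock's neck grip the foot: about 6 to 13 N straight up over the first 10 mm frees it, 20 mm clears it; then it lies loose on the fork.
- cap_under (a point): Centre of the underside of the cap's head, 8.5 mm above the cap's centre. The head overhangs the stem by 11.5 mm all round. While the cap is seated this underside stands only 5.5 mm above the crock's flat top, so the 4 mm tines have 1.5 mm of play in height. The old wood must not be loaded with more than 17 N.
- crock_mouth (a point): Middle of the flat top of the crock that has the wooden cap: a round white glazed pot fixed to the bench, 90 mm wide, 70 mm tall; the point is on its axis, in the plane of its top. The top is one flat dark rubber sealing ring (27 mm hole, 89 mm wide), springy: it gives 1 mm under 9 N and is hard after that. More than 12 N harms it. The other white pot is not part of the job.
- puller_grip (a point): Centre of the puller's upright black handle, 18 mm thick along its y, 24 mm along x, 25 mm up and down from here. The puller is loose, 150 g, a C seen from the side, z up, x to the open side. It hangs in its stand by the ears (68 mm across, 5 mm thick) just under the handle. A back strip 24 to 28 mm behind the handle's axis carries a fork far below the handle.
- puller_bridge (a point): Middle of the underside of the puller's ears, 30 mm below the handle's centre. The fork carriage is clamped tight on the back strip at any height: the underside of its two level tines is 29 to 61 mm below this point, and no pose tells where. Tines 4 mm thick, 7 mm wide, 26 mm apart, from 28 mm behind the handle's axis to round tips 15.5 mm ahead (+x). To pull, keep the handle over the cap (within 8 mm).
- stand: Dark wooden stand, fixed: a base 70 x 90 mm and two upright cheeks, tops 75 mm above the bench, 10 mm thick, 48 mm clear between them (y), 44 mm long. Origin at the centre of its underside. The puller's ears rest on the cheeks, its fork hangs between them, its handle over the stand's origin; lift it straight up.
- tray: Low light-wood tray, fixed to the bench, 120 x 120 mm, 10 mm tall, 4 mm walls; origin at the centre of its underside, inner floor 4 mm above it.
- crock2: The other white crock, 90 mm in diameter, 70 mm tall to its rim and 102 mm to the knob of its closed glazed lid; fixed; origin at the centre of its underside. Leave alone.
- gauge_mid (a point): Small plain steel cylinder, 28 mm in diameter, 45 mm tall, standing beyond the row of pots and tray; the point is its centre. Leave alone.
- spool: White waisted spool, 48 mm in diameter, 50 mm tall, standing; origin at the centre of its underside. Leave alone.
- bowl: Small glazed bowl, 120 mm across, 50 mm tall; origin at the centre of its underside. Leave alone.
- leafweight: Brass weight, 60 mm in diameter, 44 mm tall with its knob; origin at the centre of its underside. Leave alone.
- brush_grip (a point): Paste brush lying flat to the robot's left; the point is on its handle. Leave alone.
- spoon_grip (a point): Spoon lying flat to the robot's right; the point is on its handle. Leave alone.

How it is judged:
By the outcome, as a careful person would: the job done as asked, in the order asked, and still so for the second after the job is handed in, with the robot touching nothing.
It also fails if it takes over 72 s, if anything falls off the work surface, if the arm or the gripper's body presses on something with over 40 N, if the wrist force passes 120 N, or if a joint passes its speed limit or range.

ROBOT

A 6-joint arm with a two-finger parallel gripper is mounted at the origin on the work surface. World frame = base frame: x ahead of the robot, y to its left, z up, the work surface at z = 0. Lengths are in m, angles in degrees, forces in N, time in s.
With the tool pointing down it reaches from about 0.4 to 0.825 m from the base axis. Payload 7 kg.
Tool frame: the origin (TCP) lies at the very end of the fingers, on their centre line; the grasp point (between the pads) lies 19 mm behind it; z points along the fingers, y is the line along which they close (so a half turn about z gives the same grasp; the last joint's range is limited). The gripper opens to 88 mm and grips with 3 to 60 N. Pads are 19 mm wide; open, the fingers measure 130 mm over their backs; the gripper's body (78 mm by 193 mm) begins 47 mm behind the grasp point.
Start: joints at [85.548, 20.546, 0.682, 0, -70.136, -16.507], TCP at [0.241, 0.63, 0.227] pointing down, gripper open.
Joint ranges: [-176.03, 176.03], [-82.01, 121.73], [-58.28, 71.71], [-173.87, 95.51], [-174.79, -0.11], [-173.66, 173.66]. Speed limits (degrees/s): [136.94, 136.94, 172.46, 180, 180, 180].

INTERFACE

Orientations are given as [roll, pitch, yaw] about the fixed x, y, z axes, in that order (R = Rz(yaw) Ry(pitch) Rx(roll)).
In Python, from plant import ctrl gives the robot as it stands.
- The arm moves only by the tool carry_out, never from a script. Its argument "deltas" is a list that holds one entry, the list of rows, each a list of 5 numbers: the shift along the tool's x, y, z scaled (see below), then the turn about the tool's z scaled (see below), then the opening, from -1 (shut) to 1 (fully open). A call has 1 to 5 rows; each row is the pose to reach, as a shift and turn from the pose commanded when the call began, along the tool's axes at that moment, turning the shorter way round; what a row does not reach only later rows make up. The controller multiplies each number of a shift by 20 cm and each number of a turn by 2 pi rad. A row lasts 1/10 s, in which the tool goes at most 50 mm and 8.59 degrees, less where a joint would pass 70% of its speed; a pose out of reach is approached as far as the arm can. A call with a number of a shift or a turn outside -1 to 1 is refused whole. A call with a gripper value outside its range is refused whole. The fingers move at their own pace and stop on an object; the grip force is fixed at half the most. Time passes only in rows, so rows that repeat a pose let the fingers close. It gives the time, the measured TCP pose, the force, the opening and the grip force at its end, in the units of the state.
- ctrl.get_obs(): the state, without advancing time (a new reading comes with each control period).
- ctrl.snapshot(name): name is "side" or "top"; returns a dict with "color" (420x560x3 uint8, red, green, blue), "camera_matrix" (3x3 intrinsics, pixels), "R" (3x3) and "t" (3): a world point X has camera coordinates R X + t. Camera axes: x right, y down, z forward; pixel columns grow to the right and rows downward; lengths in m; the calibration is good to about 2 mm. A picture is of the moment at which its call begins. There is no depth.
- ctrl.close_job(): hands the job in; it is judged then, once.
Trained networks look in a picture, given as the dict that the camera call returned (one of the last four; its "shot" number tells which), for a name from the list of things; names that differ only in an ending like _2 or _b are one class to them, and where a whole thing is asked for, a point or a joint stands for the part that bears it (a point fixed in the world has none). Each returns a list of dicts, best first, with "p" (0 to 1); they miss things now and then, are a little off and sometimes report something else, mostly with a low value. They report only what shows in the picture. A call takes as long as a camera call.
- ctrl.search_frame(picture, name): "centre" ([column, row] in pixels, amid what is visible of it).
- ctrl.silhouettes(picture, name): "mask" (420x560 bool, what is visible of it) and "centre" ([column, row] in pixels, amid what is visible of it).
- ctrl.spot_point(picture, name): "centre" ([column, row] in pixels: a listed point, or the origin of a listed thing).
The state is a dict: "clock": time; "joint_pos": joint angles; "qvel": joint speeds; "tau": joint torques, N m; "tool_pos": TCP position; "orientation": TCP orientation; "force": force on the tool from outside, world axes, zero at the start; "moment": the same for the moment, N m; "opening": finger opening in m; "gripper_force": force on a finger pad.
Only numpy, scipy, OpenCV 4.12 (cv2) and the standard library are available. Lean on these libraries where they do the work, as an engineer would, in place of code of your own. Each camera call takes 0.05 s, during which the arm holds its last target. There are 200 camera calls.

## Working session

There is one attempt and no reset: what is moved stays moved. The work goes in short steps, Python scripts to look and compute and a tool call to move; the robot and the scene stay as the last step left them, time stands still between calls to the robot, and variables do not carry over. Pictures are saved under pics/ and viewed, at most 10 in all, crops included, and the job is handed in when it is done.

Besides the shell and the picture viewer there is one more tool, called after "Call:" as name([rows], argument=value, ...), one row to a line, values as JSON. carry_out: Moves the arm, as the interface text tells. Its arguments: {"type":"object","properties":{"deltas":{"type":"array"}},"required":["deltas"]}

```bash
ls; mkdir -p pics; cat > h.py <<'E'
import numpy as np, cv2
from plant import ctrl
from scipy.spatial.transform import Rotation as Ro
def ray(s,px):
    K=np.array(s["camera_matrix"]);R=np.array(s["R"]);t=np.array(s["t"])
    d=R.T@np.linalg.inv(K)@np.array([px[0],px[1],1.]);return -R.T@t,d/np.linalg.norm(d)
def atz(s,px,z):
    o,d=ray(s,px);return o+d*(z-o[2])/d[2]
def tri(a,pa,b,pb):
    o1,d1=ray(a,pa);o2,d2=ray(b,pb);A=np.stack([d1,-d2],1);k=np.linalg.lstsq(A,o2-o1,rcond=None)[0]
    p,q=o1+k[0]*d1,o2+k[1]*d2;return (p+q)/2,np.linalg.norm(p-q)
def proj(s,X):
    c=np.array(s["R"])@np.array(X)+np.array(s["t"]);p=np.array(s["camera_matrix"])@c;return p[:2]/p[2]
def save(s,n,box=None,k=1):
    im=np.array(s["color"])[:,:,::-1]
    if box: im=im[box[1]:box[3],box[0]:box[2]]
    cv2.imwrite(f"pics/{n}.png",cv2.resize(im,None,fx=k,fy=k,interpolation=cv2.INTER_CUBIC))
np.set_printoptions(precision=4,suppress=True)
E
python3 - <<'E'
from h import *
a=ctrl.snapshot("side");b=ctrl.snapshot("top")
save(a,"side0");save(b,"top0")
for s in(a,b): print("cam",-np.array(s["R"]).T@np.array(s["t"]),np.array(s["camera_matrix"])[0,0])
for n in "cap_mid cap_under crock_mouth puller_grip puller_bridge stand tray crock2 gauge_mid spool bowl leafweight".split():
    r=[ctrl.spot_point(s,n)[:2] for s in(a,b)]
    print(n,[[(np.round(x["centre"],1).tolist(),round(x["p"],2)) for x in q] for q in r],end=" ")
    if r[0] and r[1]: print(*tri(a,r[0][0]["centre"],b,r[1][0]["centre"]))
    else: print()
o=ctrl.get_obs();print({k:np.round(v,4).tolist() for k,v in o.items()})
E
```

```text
pics
cam [0.506  0.5622 0.7632] 428.3955728804762
cam [ 0.4428 -0.0153  1.2476] 536.6174104634681
cap_mid [[([270.4, 145.0], 0.77), ([333.4, 230.8], 0.54)], [([353.2, 172.4], 0.78)]] [ 0.6323 -0.1793  0.0783] 0.003081735240222968
cap_under [[([271.3, 144.6], 0.58)], [([356.9, 170.2], 0.67), ([318.1, 149.6], 0.43)]] [ 0.635  -0.1884  0.072 ] 0.003595333227987653
crock_mouth [[([268.4, 147.1], 0.84), ([341.4, 137.4], 0.39)], [([352.7, 169.5], 0.96), ([186.4, 186.8], 0.58)]] [ 0.6385 -0.1792  0.0713] 0.0003390601409145438
puller_grip [[([342.0, 201.6], 0.56)], [([271.4, 246.4], 0.68), ([127.7, 195.7], 0.28)]] [ 0.4627 -0.0017  0.1109] 0.004706708172296204
puller_bridge [[([337.1, 213.7], 0.8)], [([273.0, 249.4], 0.94)]] [ 0.4625 -0.0053  0.0661] 0.006194567593685284
stand [[([332.5, 232.4], 0.6), ([343.4, 138.9], 0.43)], [([271.5, 248.8], 0.72)]] [ 0.4652 -0.0013  0.0048] 0.007267043032215757
tray [[([271.8, 221.6], 0.69)], []] 
crock2 [[([254.4, 311.0], 0.76), ([340.7, 138.5], 0.67)], [([184.4, 183.1], 0.89)]] [0.6079 0.2049 0.0036] 0.00774796921729636
gauge_mid [[([220.7, 256.9], 0.59
[... 208 characters left out ...]
.6333 -0.0096  0.0977] 0.07049397606569015
bowl [[([336.9, 380.8], 0.59)], [([136.2, 255.3], 0.73)]] [0.4413 0.3109 0.0034] 0.001978827432212215
leafweight [[([338.9, 138.6], 0.87), ([269.6, 219.0], 0.36)], [([404.2, 249.5], 0.93), ([353.0, 172.0], 0.45)]] [ 0.4684 -0.3072  0.0073] 0.008393499915447467
{'clock': 1.3, 'joint_pos': [85.55, 20.545, 0.6842, -0.0025, -70.1345, -16.5076], 'qvel': [0.0262, -0.0884, -0.0499, -0.0271, -0.0191, -0.0242], 'tau': [-0.0002, -58.24, 29.33, 7.0026, 0.0124, -0.0], 'tool_pos': [0.2414, 0.6303, 0.2266], 'orientation': [-179.9962, 0.0035, -20.9585], 'force': [0.1797, 0.4221, 0.1352], 'moment': [-0.0296, 0.0196, -0.014], 'gripper_force': 0.0, 'opening': 0.0873}
```

View pics/side0.png

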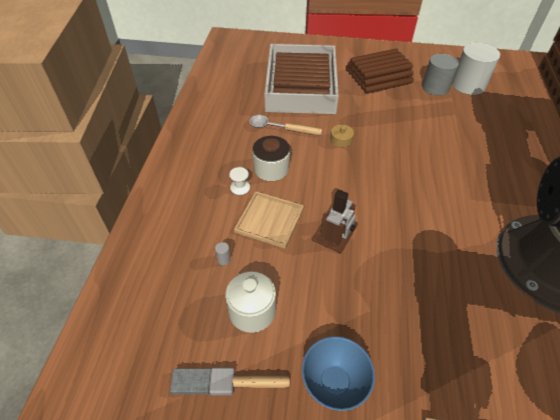

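View pics/top0.png

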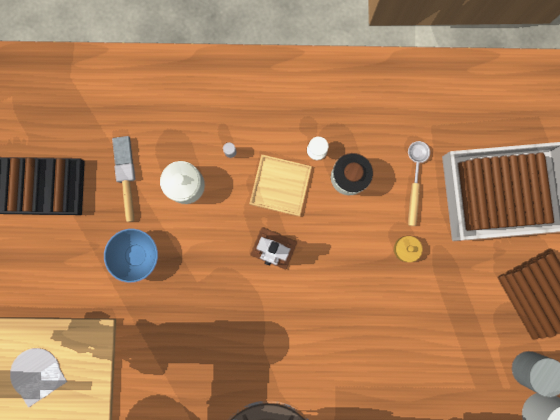

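The side view shows crock + cap at (271,158), tray (270,219), stand with puller (338,220); the top view shows the crock at (352,172), spool (318,148), tray (281,185), stand (272,249). Next: close crops and masks.

```bash
python3 - <<'E'
from h import *
a=ctrl.snapshot("side");b=ctrl.snapshot("top")
A=np.array(a["color"])[180:260,305:370];B=np.array(b["color"])[220:275,245:305];
C=np.array(a["color"])[130:185,245:310];D=np.array(b["color"])[145:200,325:385]
f=lambda i:cv2.resize(i,(390,295),interpolation=cv2.INTER_CUBIC)
cv2.imwrite("pics/crop1.png",np.vstack([np.hstack([f(A),f(B)]),np.hstack([f(C),f(D)])])[:,:,::-1])
for n in["stand","puller_grip","tray","cap_mid","crock_mouth"]:
  for nm,s in(("side",a),("top",b)):
    for m in ctrl.silhouettes(s,n)[:1]:
        M=np.array(m["mask"]).astype(np.uint8);c=max(cv2.findContours(M,0,1)[0],key=cv2.contourArea)
        print(n,nm,round(m["p"],2),np.round(m["centre"],1),M.sum(),cv2.boundingRect(c),cv2.minAreaRect(c))
        if nm=="top":
            z={"stand":.015,"tray":.01,"puller_grip":.13,"cap_mid":.093,"crock_mouth":.07}[n]
            P=np.array([atz(s,p,z)[:2] for p in cv2.boxPoints(cv2.minAreaRect(c))]);print("  ",P.mean(0),P[1]-P[0],P[2]-P[1],np.degrees(np.arctan2(*(P[1]-P[0])[::-1])))
            if n in("cap_mid",):(print(atz(s,m["centre"],z)))
E
```

```text
stand side 0.61 [331.3 233.6] 861 (313, 213, 40, 41) ((333.9000549316406, 233.2000274658203), (33.98823165893555, 31.752164840698242), 26.56505012512207)
stand top 0.74 [276.7 241.3] 567 (251, 229, 46, 40) ((273.06805419921875, 247.76332092285156), (39.217227935791016, 30.29680633544922), 22.380136489868164)
   [ 0.4639 -0.0047] [ 0.0645 -0.0253] [-0.0331 -0.0837] -21.395774203641334
puller_grip side 0.81 [346. 213.] 759 (327, 190, 29, 49) ((342.9896545410156, 212.67587280273438), (40.52619552612305, 32.304691314697266), 48.36646270751953)
puller_grip top 0.74 [271.2 250.5] 557 (257, 237, 32, 28) ((270.4741516113281, 252.56036376953125), (30.988323211669922, 24.554306030273438), 23.198591232299805)
   [ 0.4519 -0.0004] [ 0.047  -0.0192] [-0.0245 -0.0596] -22.253231212403623
tray side 0.88 [271.7 218.3] 2584 (234, 191, 71, 58) ((269.1181945800781, 218.62850952148438), (60.64072799682617, 48.16606140136719), 17.650123596191406)
tray top 0.85 [280.6 187.9] 2652 (249, 155, 62, 61) ((279.8412170410156, 184.86697387695312), (52.16094207763672, 51.79035186767578), 13.392498016357422)
   [ 0.6102 -0.0182] [ 0.1188 -0.0257] [-0.0269 -0.1189] -12.220966550352328
cap_mid side 0.78 [271.7 142.5] 194 (263, 138, 17, 14) ((271.0, 144.5), (13.0, 16.0), 90.0)
cap_mid top 0.55 [351.3 172.3] 292 (344, 162, 20, 19) ((353.5, 171.0), (18.0, 19.0), 90.0)
   [ 0.6315 -0.1779] [ 0.0006 -0.0414] [-0.0396  0.0001] -89.17315093655294
[ 0.6285 -0.1731  0.093 ]
crock_mouth side 0.7 [269.7 162. ] 1257 (253, 135, 38, 46) ((271.5, 157.5), (45.0, 37.0), 90.0)
crock_mouth top 0.74 [343.8 179.7] 1074 (331, 153, 42, 42) ((350.5000305175781, 173.50001525878906), (39.59797668457031, 42.42640686035156), 45.0)
   [ 0.6297 -0.1745] [ 0.0686 -0.0665] [-0.0622 -0.0622] -44.12258967223709
```

View pics/crop1.png

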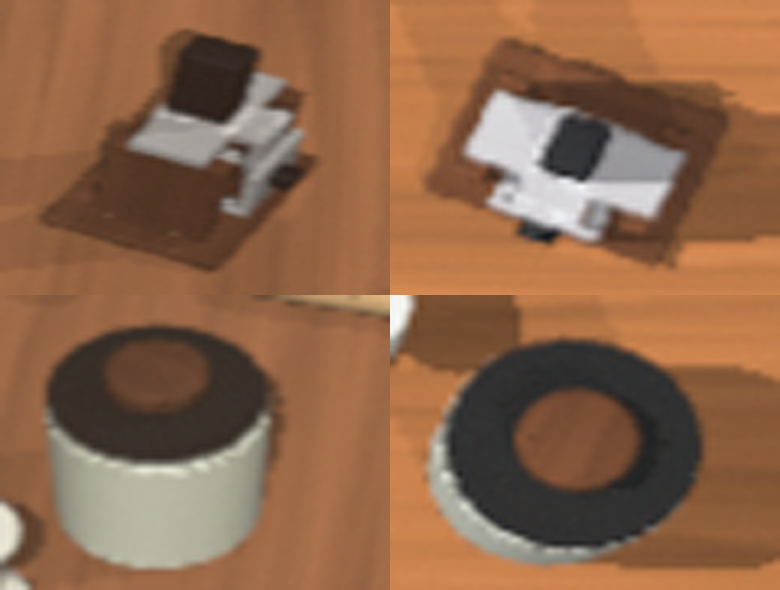

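The crops show the puller's open side facing +x (yaw about -22°), back strip towards the robot; cap at the ring's centre. Ring centre top (353.5,173), side (271.3,148.3); cap top face (353.8,172) / (271.2,144.9); handle top (273.9,247.4) / (340.8,194.9).

```bash
python3 - <<'E'
from h import *
a=ctrl.snapshot("side");b=ctrl.snapshot("top")
for n,ps,pt,z in(("ring",(271.3,148.3),(353.5,173),.07),("cap",(271.2,144.9),(353.8,172),.0845),("handle",(340.8,194.9),(273.9,247.4),.130)):
    print(n,tri(a,ps,b,pt),atz(a,ps,z),atz(b,pt,z))
m=np.array(ctrl.silhouettes(b,"tray")[0]["mask"]).astype(np.uint8);c=max(cv2.findContours(m,0,1)[0],key=cv2.contourArea)
for n in["spool","gauge_mid"]:
    r=[np.mean([ctrl.search_frame(s,n)[0]["centre"]],0) for s in(a,b)];print(n,r,tri(a,r[0],b,r[1]))
print(proj(b,[.464,-.003,.13]),proj(a,[.464,-.003,.13]))
# orientation of handle: dark pixels in top
im=cv2.cvtColor(np.array(b["color"]),cv2.COLOR_RGB2GRAY)
mk=np.array(ctrl.silhouettes(b,"puller_grip")[0]["mask"])
br=(mk&(im>140)).astype(np.uint8);cc=max(cv2.findContours(br,0,1)[0],key=cv2.contourArea);print("bright",cv2.minAreaRect(cc))
for y in range(236,262):print(y," ".join("%3d"%v for v in im[y,256:292]))
print(ctrl.get_obs()["clock"])
E
```

```text
ring (array([ 0.6318, -0.1817,  0.066 ]), np.float64(0.0008251202872904078)) [ 0.6315 -0.1775  0.07  ] [ 0.6307 -0.1811  0.07  ]
cap (array([ 0.6319, -0.1807,  0.0778]), np.float64(0.0004153905238735783)) [ 0.6309 -0.1734  0.0845] [ 0.6306 -0.1797  0.0845]
handle (array([ 0.4636, -0.0074,  0.1236]), np.float64(0.0017356588702923858)) [ 0.4649 -0.0018  0.13  ] [ 0.4626 -0.0074  0.13  ]
spool [array([239.4, 182.3]), array([317.7, 148.6])] (array([ 0.696 , -0.105 ,  0.0186]), np.float64(0.001759255336177814))
gauge_mid [array([224.3, 257.2]), array([354.5, 171.7])] (array([ 0.7846, -0.2705, -0.5853]), np.float64(0.0894548353595291))
[271.788  246.7144] [341.2931 194.5024]
bright ((271.2068786621094, 250.98275756835938), (30.82542610168457, 20.983572006225586), 21.801406860351562)
236 126 106  87  83  81 103  98  88  87  89  62  53  63  65  64  61  60  60  62  63  64  65  63  62  61  63  64  66  66  71  80  85  85  85  87  89
237 130 107  87  84 102 174 173 121  76  67  53  55  59  64  67  60  57  59  58  60  60  62  64  62  63  62  61  61  60  61  65  75  83  86  86  86
238 125 100  84 
[... 2839 characters left out ...]
 228 226 223 218 215 216 217 218 218 177 165 179 194 208 212 212 214 214 214 215 167  95  67  66  66  85
258 127 111  93  96 142 184 205 209 217 218 224 232 238 225 222 219 218 218 216 147 134 157 146 141 173 203 212 212 213 198 131  72  69  68  67  89
259 133 129 123 123 122 125 146 183 211 217 218 226 232 232 238 239 231 221 186 130 140 155 114  78 101 140 165 185 206 175 106  71  70  68  75  93
260 130 128 129 129 128 123 112 120 136 140 175 213 219 227 236 235 226 219 162 130 147 160 114  59  70  92 107 120 148 132  87  68  70  71  89 100
261 132 130 131 131 131 132 128 124 110  78  99 135 176 213 222 221 219 203 146 129 150 143  98  63  82  89  90  91  91  86  74  70  68  77  97 100
2.3
```

Call:
carry_out([
  [[0.8,0.945,0,0,1],[0.8,0.945,0,0,1],[0.8,0.945,0,0,1],[0.8,0.945,0,0,1],[0.8,0.945,0,0,1]],
])

```text
clock: 2.8
tool_pos: [0.3236, 0.3946, 0.2268]
orientation: [-180.0, -0.0, -20.9]
force: [1.9, 0.5, 0.5]
opening: 0.088
gripper_force: 0.0
```

Call:
carry_out([
  [[0.8,0.945,0,0,1],[0.8,0.945,0,0,1],[0.8,0.945,0,0,1],[0.8,0.945,0,0,1],[0.8,0.945,0,0,1]],
])

```text
clock: 3.3
tool_pos: [0.4053, 0.1609, 0.2271]
orientation: [-179.9, -0.0, -20.9]
force: [0.8, 0.7, 1.5]
opening: 0.0878
gripper_force: 0.0
```

Call:
carry_out([
  [[0.574,0.676,0,0.0029,1],[0.574,0.676,0,0.0029,1],[0.574,0.676,0,0.0029,1],[0.574,0.676,0.2,0.0029,1],[0.574,0.676,0.2,0.0029,1]],
])

```text
clock: 3.8
tool_pos: [0.4617, -0.0077, 0.1827]
orientation: [179.8, 0.3, -22.3]
force: [-0.5, -0.2, -0.1]
opening: 0.0879
gripper_force: 0.0
```

```bash
python3 - <<'E'
from h import *
a=ctrl.snapshot("side");b=ctrl.snapshot("top")
o=ctrl.get_obs();print(o["clock"],o["tool_pos"],o["orientation"],o["force"])
p=proj(a,o["tool_pos"]);print(p,proj(b,o["tool_pos"]))
A=np.array(a["color"])[140:260,285:400].copy()
cv2.imwrite("pics/crop2.png",cv2.resize(A,None,fx=5,fy=5,interpolation=cv2.INTER_CUBIC)[:,:,::-1])
E
```

```text
3.9 [ 0.4636 -0.0053  0.1862] [179.9214   0.0571 -22.1185] [ 0.1833 -0.3998 -0.0498]
[344.9983 173.7663] [272.6445 246.3633]
```

View pics/crop2.png

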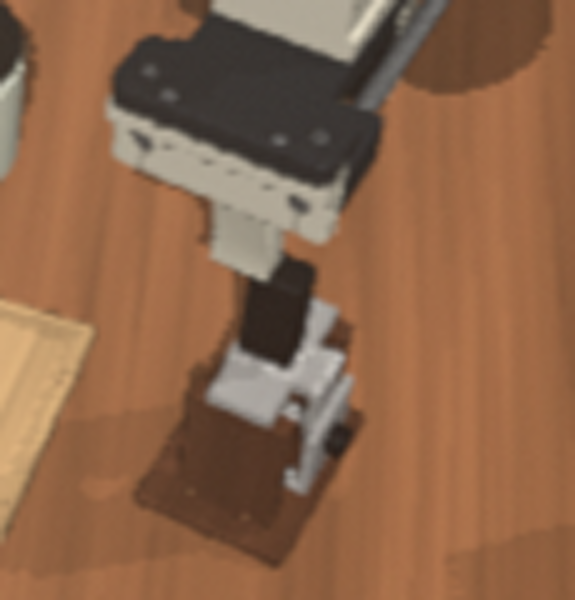

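The gripper is straight above the handle with the near finger (333,190) clear of it, handle at (339,202). Descend and close.

Call:
carry_out([
  [[0,0,0.2,0,1],[0,0,0.35,0,1],[0,0,0.45,0,1],[0,0,0.495,0,1],[0,0,0.495,0,1]],
])

```text
clock: 4.4
tool_pos: [0.4641, -0.0036, 0.0877]
orientation: [180.0, 0.0, -21.9]
force: [-0.2, -0.1, -0.7]
opening: 0.0879
gripper_force: 0.0
```

Call:
carry_out([
  [[0,0,0,0,-1],[0,0,0,0,-1],[0,0,0,0,-1],[0,0,0,0,-1],[0,0,0,0,-1]],
])

```text
clock: 4.9
tool_pos: [0.4641, -0.0045, 0.0879]
orientation: [-180.0, -0.0, -22.0]
force: [0.9, 0.6, -0.5]
opening: 0.0531
gripper_force: 0.0
```

Call:
carry_out([
  [[0,0,0,0,-1],[0,0,0,0,-1],[0,0,0,0,-1],[0,0,0,0,-1],[0,0,0,0,-1]],
])

```text
clock: 5.4
tool_pos: [0.4638, -0.0046, 0.0875]
orientation: [180.0, 0.0, -22.0]
force: [0.6, -0.2, 1.2]
opening: 0.0177
gripper_force: 30.0
```

Call:
carry_out([
  [[0,0,-0.05,0,-1],[0,0,-0.15,0,-1],[0,0,-0.3,0,-1],[0,0,-0.45,0,-1],[0,0,-0.55,0,-1]],
])

```text
clock: 5.9
tool_pos: [0.4644, -0.0044, 0.2003]
orientation: [-179.9, -0.1, -22.0]
force: [0.3, 0.4, -1.2]
opening: 0.0184
gripper_force: 30.0
```

Call:
carry_out([
  [[0,0,-0.05,0,-1],[0,0,-0.05,0,-1],[0,0,-0.05,0,-1]],
])

```text
clock: 6.2
tool_pos: [0.4633, -0.0045, 0.2067]
orientation: [180.0, 0.1, -22.0]
force: [-0.5, 0.9, -1.5]
opening: 0.018
gripper_force: 30.0
```

```bash
python3 - <<'E'
from h import *
a=ctrl.snapshot("side");b=ctrl.snapshot("top")
o=ctrl.get_obs();print({k:np.round(o[k],3).tolist() for k in("clock","tool_pos","orientation","force","moment")})
T=np.array(o["tool_pos"]);th=np.radians(o["orientation"][2]);X=np.array([np.cos(th),np.sin(th),0]);Y=np.array([-np.sin(th),np.cos(th),0])
P=lambda x,y,z:T+[0,0,.019]+x*X+y*Y+[0,0,z]
A=np.array(a["color"])[120:240,280:400]
A=cv2.resize(A,None,fx=5,fy=5,interpolation=cv2.INTER_CUBIC).copy()
for q,c in((P(0,0,25e-3),(255,0,0)),(P(.012,.009,-25e-3),(255,0,0)),(P(0,.034,-.03),(0,255,0)),(P(.0155,.0165,-.059),(0,0,255)),(P(.0155,.0165,-.091),(255,0,255)),(P(-.028,0.02,-.059),(0,0,255)),(P(-.028,.02,-.091),(255,0,255))):
    u=(proj(a,q)-[280,120]+.5)*5;print(u);cv2.circle(A,tuple(int(v) for v in u),4,c,1)
cv2.imwrite("pics/crop3.png",A[:,:,::-1])
E
```

```text
{'clock': 6.3, 'tool_pos': [0.463, -0.005, 0.206], 'orientation': [179.919, 0.107, -22.014], 'force': [-0.257, 0.383, -2.314], 'moment': [0.004, 0.038, 0.021]}
[351.0443 145.4961]
[293.2864 249.3644]
[292.1838 313.959 ]
[266.5637 321.4649]
[258.4122 377.1042]
[368.5733 371.4858]
[357.2    426.7235]
```

View pics/crop3.png

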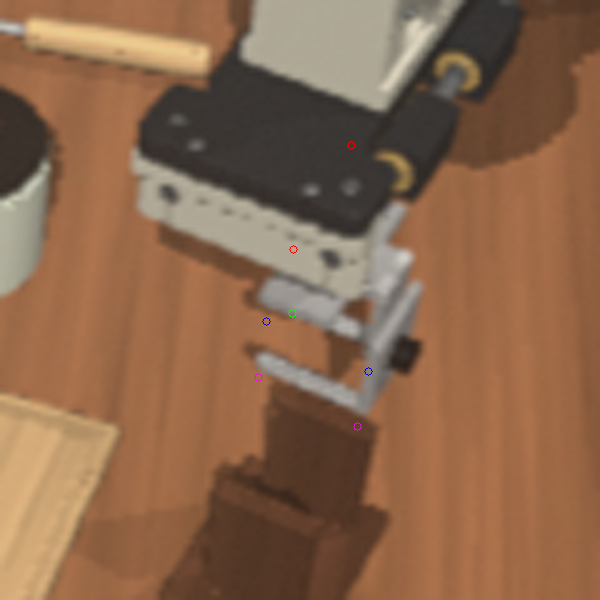

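The near tine shows from (312,191) to (352,201) in the picture: its underside lies about 50 mm below the bridge, i.e. ~62 mm below the TCP, and nothing hangs lower than the tines. Move to 42 mm in front of the cap.

Call:
carry_out([
  [[0.12,0.07,0,0,-1],[0.32,0.18,0,0,-1],[0.54,0.3,0,0,-1],[0.76,0.42,0,0,-1],[0.89,0.49,0,0,-1]],
])

```text
clock: 6.8
tool_pos: [0.5933, -0.1647, 0.2054]
orientation: [179.9, 0.1, -22.1]
force: [-0.1, 1.1, -2.3]
opening: 0.018
gripper_force: 30.0
```

Call:
carry_out([
  [[0,0,0.1,0,-1],[0,0,0.2,0,-1],[0,0,0.28,0,-1],[0,0,0.28,0,-1],[0,0,0.28,0,-1]],
])

```text
clock: 7.3
tool_pos: [0.5919, -0.1621, 0.1508]
orientation: [179.9, 0.1, -22.0]
force: [0.3, 0.7, -1.5]
opening: 0.0179
gripper_force: 30.0
```

```bash
python3 - <<'E'
from h import *
a=ctrl.snapshot("side");b=ctrl.snapshot("top")
o=ctrl.get_obs();print({k:np.round(o[k],4).tolist() for k in("clock","tool_pos","orientation","force","moment")})
A=np.array(a["color"])[100:200,230:330];B=np.array(b["color"])[125:225,300:400]
f=lambda i:cv2.resize(i,(400,400),interpolation=cv2.INTER_CUBIC)
cv2.imwrite("pics/crop4.png",np.hstack([f(A),f(B)])[:,:,::-1])
E
```

```text
{'clock': 7.4, 'tool_pos': [0.5928, -0.162, 0.1522], 'orientation': [-179.9963, -0.0505, -21.9839], 'force': [0.1715, -0.0868, -1.2537], 'moment': [0.0335, -0.0055, -0.0179]}
```

View pics/crop4.png

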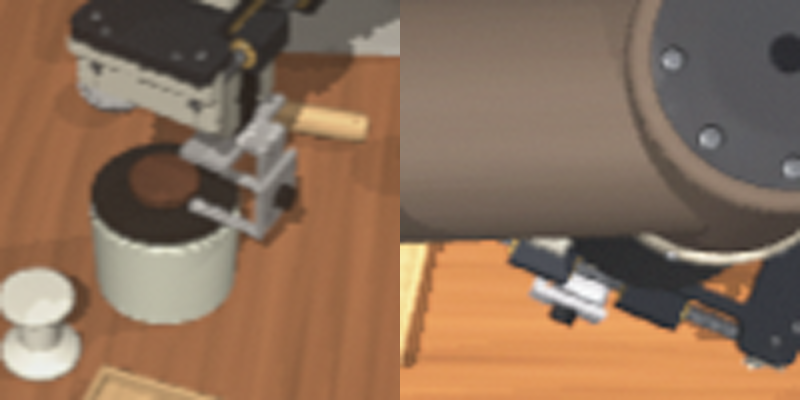

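The fork tips (279,151 side view) stand in front of the cap head (271,145), pointing at it. Lower, then feel.

Call:
carry_out([
  [[0,0,0.02,0,-1],[0,0,0.04,0,-1],[0,0,0.05,0,-1],[0,0,0.055,0,-1],[0,0,0.06,0,-1]],
])

```text
clock: 7.9
tool_pos: [0.5923, -0.162, 0.1396]
orientation: [180.0, -0.0, -22.0]
force: [-0.2, -0.2, -1.1]
opening: 0.0178
gripper_force: 30.0
```

Call:
carry_out([
  [[0,0,0.002,0,-1],[0,0,0.004,0,-1],[0,0,0.004,0,-1]],
])

```text
clock: 8.2
tool_pos: [0.5923, -0.162, 0.1388]
orientation: [-180.0, -0.0, -22.0]
force: [-0.5, -0.5, -2.0]
opening: 0.0178
gripper_force: 30.0
```

Call:
carry_out([
  [[0,0,0.002,0,-1],[0,0,0.004,0,-1],[0,0,0.004,0,-1]],
])

```text
clock: 8.5
tool_pos: [0.5922, -0.162, 0.1379]
orientation: [180.0, 0.0, -22.0]
force: [0.1, -0.3, -1.0]
opening: 0.0181
gripper_force: 30.0
```

```bash
python3 - <<'E'
from h import *
F=[];Z=[]
for i in range(3):
    a=ctrl.snapshot("side");o=ctrl.get_obs();F.append(o["force"]);Z.append(o["tool_pos"])
print(np.mean(F,0),np.mean(Z,0),o["clock"])
save(a,"crop5",(245,120,310,180),9)
E
```

```text
[ 0.2766  0.1227 -1.7967] [ 0.5922 -0.162   0.138 ] 8.65
```

View pics/crop5.png

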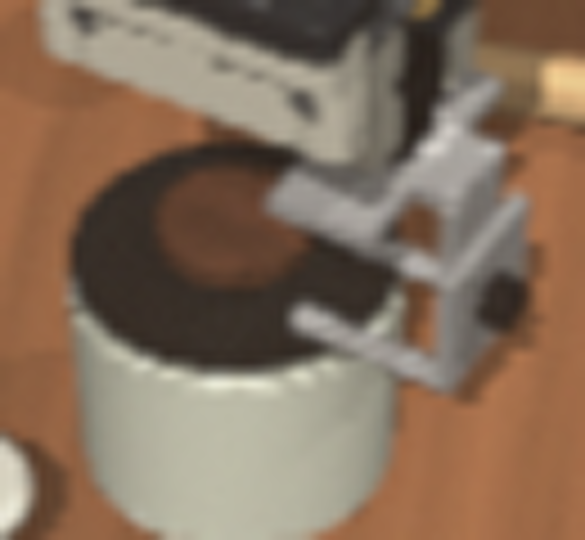

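The near tine's tip is at about (278,155) in the side view, just short of the head rim, over the rubber ring. Feel downward in small steps.

```bash
python3 - <<'E'
from h import *
a=ctrl.snapshot("side");o=ctrl.get_obs();T=np.array(o["tool_pos"]);th=np.radians(-22);X=np.array([np.cos(th),np.sin(th),0]);Y=np.array([-np.sin(th),np.cos(th),0])
for z in(.072,.074,.076,.078):
    q=T+.0155*X+.0165*Y;q[2]=z;print(z,proj(a,q))
for c in((.631,-.178,.0845),(.631,-.178,.07)):
    pts=np.array([proj(a,np.array(c)+r) for r in [(.021 if c[2]>.08 else .0445)*np.array([np.cos(k),np.sin(k),0]) for k in np.linspace(0,6.28,40)]])
    print((pts.min(0)-[245,120])*9,(pts.max(0)-[245,120])*9)
E
```

```text
0.072 [277.5457 155.7558]
0.074 [277.5459 155.1281]
0.076 [277.5461 154.4984]
0.078 [277.5464 153.8668]
[157.4144 158.2586] [318.8224 267.5936]
[ 69.4369 140.9343] [407.9215 372.5451]
```

Call:
carry_out([
  [[0,0,0.002,0,-1],[0,0,0.004,0,-1],[0,0,0.004,0,-1]],
])

```text
clock: 9.0
tool_pos: [0.5922, -0.162, 0.1371]
orientation: [180.0, 0.0, -22.0]
force: [0.1, -0.6, -1.4]
opening: 0.0181
gripper_force: 30.0
```

Call:
carry_out([
  [[0,0,0.001,0,-1],[0,0,0.0025,0,-1],[0,0,0.0025,0,-1]],
])

```text
clock: 9.3
tool_pos: [0.5922, -0.162, 0.1366]
orientation: [-180.0, 0.0, -22.0]
force: [-1.0, 0.4, -0.9]
opening: 0.0179
gripper_force: 30.0
```

Call:
carry_out([
  [[0,0,0.001,0,-1],[0,0,0.0025,0,-1],[0,0,0.0025,0,-1]],
])

```text
clock: 9.6
tool_pos: [0.5922, -0.162, 0.1361]
orientation: [180.0, 0.0, -22.0]
force: [-0.5, 0.3, -1.5]
opening: 0.018
gripper_force: 30.0
```

Call:
carry_out([
  [[0,0,0.001,0,-1],[0,0,0.0025,0,-1],[0,0,0.0025,0,-1]],
])

```text
clock: 9.9
tool_pos: [0.5922, -0.162, 0.1356]
orientation: [-180.0, 0.0, -22.0]
force: [-0.2, -0.1, -1.9]
opening: 0.0177
gripper_force: 30.0
```

Call:
carry_out([
  [[0,0,0.001,0,-1],[0,0,0.003,0,-1],[0,0,0.003,0,-1]],
])

```text
clock: 10.2
tool_pos: [0.5922, -0.162, 0.135]
orientation: [180.0, 0.0, -22.0]
force: [0.5, 0.1, -2.1]
opening: 0.0179
gripper_force: 30.0
```

Call:
carry_out([
  [[0,0,0.001,0,-1],[0,0,0.003,0,-1],[0,0,0.003,0,-1]],
])

```text
clock: 10.5
tool_pos: [0.5923, -0.1621, 0.1346]
orientation: [180.0, -0.0, -22.0]
force: [-0.3, 0.4, 0.4]
opening: 0.0176
gripper_force: 30.0
```

```bash
cat > avg.py <<'E'
from h import *
F=[];Z=[];M=[]
for i in range(6):
    ctrl.snapshot("side");o=ctrl.get_obs();F.append(o["force"]);Z.append(o["tool_pos"]);M.append(o["moment"])
print(np.mean(F,0),np.std(F,0),np.mean(M,0),np.mean(Z,0),o["orientation"],o["clock"])
E
python3 avg.py
```

```text
[-0.2776  0.1746  0.0819] [0.2946 0.3874 0.4498] [ 0.0761  0.1684 -0.0115] [ 0.5923 -0.162   0.1346] [-179.9987   -0.0099  -22.0002] 10.8
```

Contact felt (about 1.7 N). Lift about 0.8 mm to mid-gap and slide in.

Call:
carry_out([
  [[0,0,-0.0045,0,-1],[0,0,-0.0045,0,-1],[0.01,0,-0.0045,0,-1],[0.02,0,-0.0045,0,-1],[0.025,0,-0.0045,0,-1]],
])

```text
clock: 11.3
tool_pos: [0.5971, -0.164, 0.1353]
orientation: [180.0, 0.0, -22.0]
force: [1.0, 0.3, -2.1]
opening: 0.0179
gripper_force: 30.0
```

Call:
carry_out([
  [[0.005,0,0,0,-1],[0.01,0,0,0,-1],[0.015,0,0,0,-1],[0.02,0,0,0,-1],[0.02,0,0,0,-1]],
])

```text
clock: 11.8
tool_pos: [0.6007, -0.1654, 0.1353]
orientation: [-180.0, -0.0, -22.0]
force: [-0.2, -0.9, -1.1]
opening: 0.018
gripper_force: 30.0
```

Call:
carry_out([
  [[0.008,0,0,0,-1],[0.016,0,0,0,-1],[0.024,0,0,0,-1],[0.03,0,0,0,-1],[0.03,0,0,0,-1]],
])

```text
clock: 12.3
tool_pos: [0.6063, -0.1677, 0.1353]
orientation: [180.0, -0.0, -22.0]
force: [0.3, -0.4, -0.9]
opening: 0.0183
gripper_force: 30.0
```

Call:
carry_out([
  [[0.01,0,0,0,-1],[0.02,0,0,0,-1],[0.03,0,0,0,-1],[0.035,0,0,0,-1],[0.035,0,0,0,-1]],
])

```text
clock: 12.8
tool_pos: [0.6127, -0.1703, 0.1353]
orientation: [180.0, 0.0, -22.0]
force: [-0.6, -0.5, -1.9]
opening: 0.0176
gripper_force: 30.0
```

```bash
sed -i 's/^print.*/&\ns=ctrl.snapshot("side");import sys\nif len(sys.argv)>1: save(s,sys.argv[1],(235,110,315,180),7)/' avg.py; python3 avg.py crop6
```

```text
[-0.2421 -0.0476 -1.2477] [0.3665 0.7054 0.6061] [-0.0074 -0.0158 -0.0024] [ 0.6126 -0.1703  0.1353] [179.9989  -0.0023 -22.0011] 13.1
```

View pics/crop6.png

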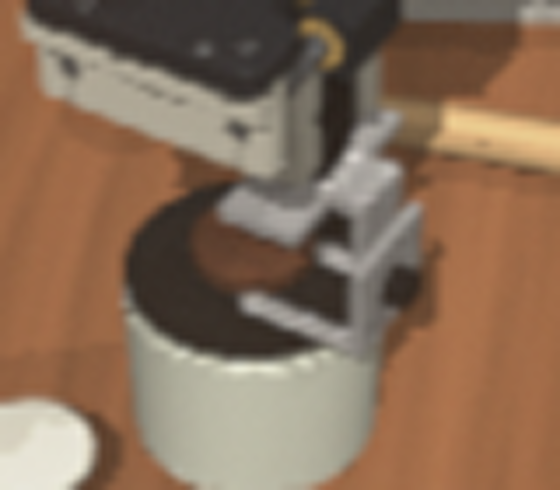

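The far tine disappears under the head at (281,147), the near one runs just below the head's near rim; no side force. Continue.

Call:
carry_out([
  [[0.01,0,0,0,-1],[0.02,0,0,0,-1],[0.03,0,0,0,-1],[0.04,0,0,0,-1],[0.04,0,0,0,-1]],
])

```text
clock: 13.65
tool_pos: [0.6203, -0.1734, 0.1353]
orientation: [180.0, -0.0, -22.0]
force: [-0.5, 1.0, -2.5]
opening: 0.0179
gripper_force: 30.0
```

```bash
python3 avg.py; python3 - <<'E'
from h import *
a=ctrl.snapshot("side");o=ctrl.get_obs();T=np.array(o["tool_pos"]);th=np.radians(-22);X=np.array([np.cos(th),np.sin(th),0]);Y=np.array([-np.sin(th),np.cos(th),0])
im=cv2.resize(np.array(a["color"])[110:180,235:315],None,fx=7,fy=7,interpolation=cv2.INTER_CUBIC)
def L(x0,y0,x1,y1,z,c):
    p=[tuple(int(v) for v in (proj(a,[*(T+x*X+y*Y)[:2],z])-[235,110]+.5)*7) for x,y in((x0,y0),(x1,y1))];cv2.line(im,*p,c,1)
for y in(.013,.020):L(.0155,y,-.028,y,.0748,(255,0,0))
for k in range(40):
    q=[tuple(int(v) for v in (proj(a,[.631+.021*np.cos(t),-.178+.021*np.sin(t),.0845])-[235,110]+.5)*7) for t in(k*.157,k*.157+.157)];cv2.line(im,*q,(0,255,0),1)
cv2.imwrite("pics/crop7.png",im[:,:,::-1])
E
```

```text
[ 0.2716 -0.2692 -1.5481] [0.4863 0.3629 0.355 ] [ 0.023   0.0197 -0.0124] [ 0.62   -0.1733  0.1353] [179.9991   0.0041 -21.998 ] 13.95
```

View pics/crop7.png

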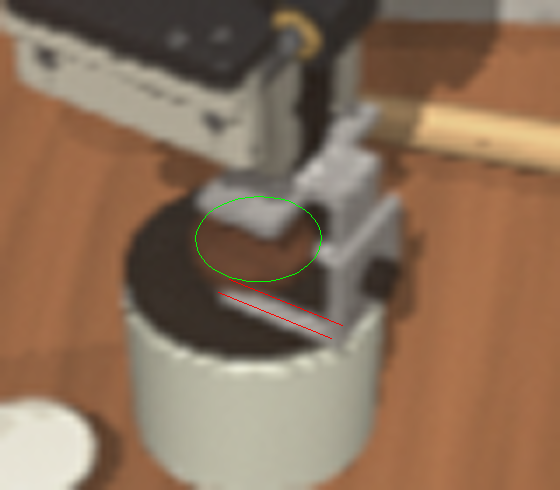

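The overlay agrees: near tine on the drawn lines (267–283,152–157), cap within the drawn outline. Advance the remaining 12 mm.

Call:
carry_out([
  [[0.01,0,0,0,-1],[0.02,0,0,0,-1],[0.03,0,0,0,-1],[0.03,0,0,0,-1]],
])

```text
clock: 14.45
tool_pos: [0.6259, -0.1756, 0.1353]
orientation: [180.0, -0.0, -22.0]
force: [-0.8, 0.6, -0.8]
opening: 0.0177
gripper_force: 30.0
```

Call:
carry_out([
  [[0.01,0,0,0,-1],[0.02,0,0,0,-1],[0.03,0,0,0,-1],[0.03,0,0,0,-1]],
])

```text
clock: 14.85
tool_pos: [0.6315, -0.1778, 0.1353]
orientation: [180.0, -0.0, -22.0]
force: [-0.4, -1.1, -1.4]
opening: 0.0179
gripper_force: 30.0
```

```bash
python3 avg.py
```

```text
[-0.3557  0.3788 -1.7141] [0.5777 0.355  0.4067] [ 0.0081 -0.0075  0.0109] [ 0.6312 -0.1777  0.1353] [-179.9974   -0.0053  -22.0008] 15.15
```

Call:
carry_out([
  [[0,0,-0.003,0,-1],[0,0,-0.006,0,-1],[0,0,-0.009,0,-1],[0,0,-0.012,0,-1],[0,0,-0.015,0,-1]],
])

```text
clock: 15.7
tool_pos: [0.6311, -0.1777, 0.1382]
orientation: [-180.0, 0.0, -22.0]
force: [1.1, -0.3, -4.6]
opening: 0.0178
gripper_force: 30.0
```

Call:
carry_out([
  [[0,0,-0.003,0,-1],[0,0,-0.006,0,-1],[0,0,-0.009,0,-1],[0,0,-0.012,0,-1],[0,0,-0.015,0,-1]],
])

```text
clock: 16.2
tool_pos: [0.6307, -0.1776, 0.1407]
orientation: [180.0, 0.1, -22.0]
force: [1.2, -0.8, -10.3]
opening: 0.0178
gripper_force: 30.0
```

Call:
carry_out([
  [[0,0,-0.003,0,-1],[0,0,-0.006,0,-1],[0,0,-0.009,0,-1],[0,0,-0.012,0,-1],[0,0,-0.012,0,-1]],
])

```text
clock: 16.7
tool_pos: [0.6312, -0.1778, 0.1442]
orientation: [180.0, -0.0, -22.0]
force: [-1.3, 0.1, -4.7]
opening: 0.0179
gripper_force: 30.0
```

```bash
python3 avg.py crop8
```

```text
[-0.8322  0.4856 -3.9745] [0.4025 0.2041 0.8984] [ 0.1759  0.4721 -0.0243] [ 0.6313 -0.1778  0.1442] [-179.9984   -0.0342  -21.9989] 17.0
```

View pics/crop8.png

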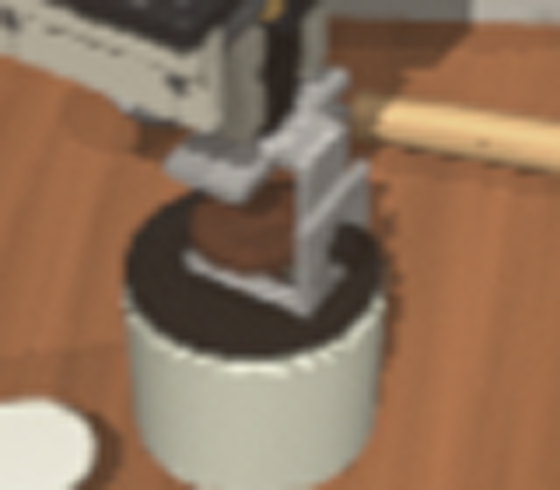

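The cap's head (270,142) has risen with the fork and is level; force well in range. Keep pulling.

Call:
carry_out([
  [[0,0,-0.003,0,-1],[0,0,-0.006,0,-1],[0,0,-0.009,0,-1],[0,0,-0.012,0,-1],[0,0,-0.015,0,-1]],
])

```text
clock: 17.55
tool_pos: [0.6311, -0.1777, 0.1466]
orientation: [180.0, 0.0, -22.0]
force: [0.7, -0.6, -7.9]
opening: 0.0178
gripper_force: 30.0
```

Call:
carry_out([
  [[0,0,-0.004,0,-1],[0,0,-0.008,0,-1],[0,0,-0.012,0,-1],[0,0,-0.016,0,-1],[0,0,-0.02,0,-1]],
])

```text
clock: 18.05
tool_pos: [0.6315, -0.1778, 0.1514]
orientation: [-180.0, -0.1, -22.0]
force: [0.4, -0.2, -2.6]
opening: 0.0176
gripper_force: 30.0
```

Call:
carry_out([
  [[0,0,-0.005,0,-1],[0,0,-0.01,0,-1],[0,0,-0.015,0,-1],[0,0,-0.02,0,-1],[0,0,-0.025,0,-1]],
])

```text
clock: 18.55
tool_pos: [0.6312, -0.1777, 0.1558]
orientation: [-180.0, 0.0, -22.0]
force: [0.3, 0.4, -1.8]
opening: 0.0179
gripper_force: 30.0
```

Call:
carry_out([
  [[0,0,-0.01,0,-1],[0,0,-0.02,0,-1],[0,0,-0.03,0,-1],[0,0,-0.04,0,-1],[0,0,-0.05,0,-1]],
])

```text
clock: 19.05
tool_pos: [0.6312, -0.1777, 0.166]
orientation: [180.0, -0.0, -22.0]
force: [-0.2, 0.2, -2.5]
opening: 0.0179
gripper_force: 30.0
```

```bash
python3 avg.py crop9
```

```text
[ 0.3332  0.2517 -2.26  ] [0.3401 0.2574 0.7194] [-0.012  -0.0421 -0.0093] [ 0.6312 -0.1778  0.166 ] [179.9977   0.0103 -22.004 ] 19.35
```

View pics/crop9.png

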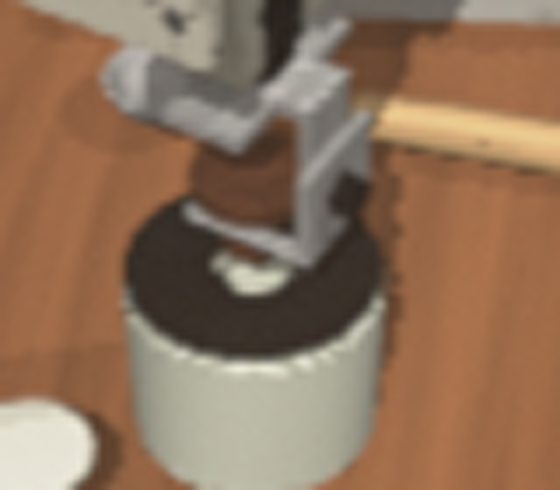

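The cap hangs level on the fork at (270,136), clear of the open mouth (271,149). Raise a little and carry it gently to the tray.

Call:
carry_out([
  [[0,0,-0.01,0,-1],[0,0,-0.02,0,-1],[0,0,-0.03,0,-1],[0,0,-0.04,0,-1],[0,0,-0.05,0,-1]],
])

```text
clock: 19.9
tool_pos: [0.6312, -0.1778, 0.176]
orientation: [-180.0, -0.0, -22.0]
force: [0.6, 0.0, -2.2]
opening: 0.018
gripper_force: 30.0
```

Call:
carry_out([
  [[-0.004,-0.007,0,0,-1],[-0.016,-0.028,0,0,-1],[-0.036,-0.064,0,0,-1],[-0.063,-0.114,0,0,-1],[-0.095,-0.171,0,0,-1]],
])

```text
clock: 20.4
tool_pos: [0.6262, -0.1379, 0.1757]
orientation: [180.0, 0.0, -22.0]
force: [-0.8, 0.9, -2.0]
opening: 0.0179
gripper_force: 30.0
```

Call:
carry_out([
  [[-0.032,-0.057,0,0,-1],[-0.063,-0.114,0,0,-1],[-0.095,-0.171,0,0,-1],[-0.126,-0.228,0,0,-1],[-0.158,-0.284,0,0,-1]],
])

```text
clock: 20.9
tool_pos: [0.6182, -0.0732, 0.1758]
orientation: [-180.0, -0.0, -22.0]
force: [0.3, 0.2, -1.7]
opening: 0.0177
gripper_force: 30.0
```

Call:
carry_out([
  [[-0.032,-0.057,0,0,-1],[-0.063,-0.114,0,0,-1],[-0.091,-0.164,0,0,-1],[-0.115,-0.206,0,0,-1],[-0.13,-0.235,0,0,-1]],
])

```text
clock: 21.4
tool_pos: [0.6118, -0.0202, 0.1758]
orientation: [-180.0, -0.0, -22.0]
force: [-0.4, -0.0, -3.2]
opening: 0.0179
gripper_force: 30.0
```

Call:
carry_out([
  [[-0.008,-0.014,0,0,-1],[-0.012,-0.021,0,0,-1],[-0.012,-0.021,0,0,-1]],
])

```text
clock: 21.7
tool_pos: [0.6112, -0.0164, 0.1757]
orientation: [180.0, 0.0, -22.0]
force: [0.2, -0.8, -2.1]
opening: 0.0178
gripper_force: 30.0
```

```bash
python3 avg.py; python3 - <<'E'
from h import *
a=ctrl.snapshot("side")
for n in("tray","cap_mid","puller_bridge"):
    for f in(ctrl.spot_point,ctrl.silhouettes):
        print(n,[(round(r["p"],2),np.round(r["centre"],1),atz(a,r["centre"],.004 if n=="tray" else .107)[:2]) for r in f(a,n)[:2]])
print(proj(a,[.611,-.0155,.004]))
E
```

```text
[ 0.0018  0.1388 -2.0004] [0.5281 0.3496 0.3008] [-0.0026 -0.0082  0.0017] [ 0.6112 -0.0166  0.1757] [179.9981   0.0023 -22.0285] 22.0
tray [(0.94, array([271.2, 221. ]), array([ 0.6063, -0.0134])), (0.54, array([252.4, 380.9]), array([0.5837, 0.333 ]))]
tray [(0.68, array([271.9, 217.4]), array([ 0.6063, -0.0237]))]
cap_mid [(0.76, array([264.7, 188.2]), array([ 0.6193, -0.0174]))]
cap_mid [(0.73, array([268.6, 185.9]), array([ 0.6124, -0.0249])), (0.49, array([276.3, 179.7]), array([ 0.5993, -0.0446]))]
puller_bridge [(0.78, array([265.1, 169.7]), array([ 0.6274, -0.07  ]))]
puller_bridge [(0.62, array([275.3, 177.1]), array([ 0.6025, -0.0517]))]
[269.2704 220.028 ]
```

Call:
carry_out([
  [[0,0,0.02,0,-1],[0,0,0.06,0,-1],[0,0,0.12,0,-1],[0,0,0.18,0,-1],[0,0,0.24,0,-1]],
])

```text
clock: 22.9
tool_pos: [0.6108, -0.0164, 0.1262]
orientation: [180.0, 0.0, -22.0]
force: [0.2, -0.7, -2.1]
opening: 0.0178
gripper_force: 30.0
```

Call:
carry_out([
  [[0,0,0.05,0,-1],[0,0,0.1,0,-1],[0,0,0.13,0,-1],[0,0,0.15,0,-1],[0,0,0.16,0,-1]],
])

```text
clock: 23.4
tool_pos: [0.6112, -0.0163, 0.0955]
orientation: [180.0, 0.0, -22.0]
force: [-0.3, 0.5, -2.3]
opening: 0.018
gripper_force: 30.0
```

Call:
carry_out([
  [[0,0,0.007,0,-1],[0,0,0.014,0,-1],[0,0,0.021,0,-1],[0,0,0.028,0,-1],[0,0,0.035,0,-1]],
])

```text
clock: 23.9
tool_pos: [0.6114, -0.0163, 0.0889]
orientation: [-180.0, -0.0, -22.0]
force: [0.4, 0.5, -1.1]
opening: 0.0176
gripper_force: 30.0
```

```bash
python3 avg.py
```

```text
[ 0.028  -0.1778 -1.2677] [0.2593 0.3187 0.4213] [ 0.0007 -0.0207  0.0101] [ 0.6113 -0.0163  0.0888] [-179.994    -0.0129  -21.9992] 24.2
```

The cap stands (load gone). Lower 2.5 mm more, then withdraw straight back.

Call:
carry_out([
  [[0,0,0.006,0,-1],[0,0,0.012,0,-1],[0,0,0.012,0,-1],[-0.015,0,0.012,0,-1],[-0.03,0,0.012,0,-1]],
])

```text
clock: 24.75
tool_pos: [0.6054, -0.014, 0.0863]
orientation: [180.0, 0.0, -22.0]
force: [-0.4, 0.4, -1.1]
opening: 0.018
gripper_force: 30.0
```

Call:
carry_out([
  [[-0.02,0,0,0,-1],[-0.04,0,0,0,-1],[-0.06,0,0,0,-1],[-0.08,0,0,0,-1],[-0.1,0,0,0,-1]],
])

```text
clock: 25.25
tool_pos: [0.5868, -0.0064, 0.0864]
orientation: [-180.0, -0.0, -22.0]
force: [-0.1, -0.9, -1.4]
opening: 0.0179
gripper_force: 30.0
```

Call:
carry_out([
  [[-0.03,0,0,0,-1],[-0.06,0,0,0,-1],[-0.08,0,0,0,-1],[-0.09,0,0,0,-1],[-0.09,0,0,0,-1]],
])

```text
clock: 25.75
tool_pos: [0.5703, 0.0003, 0.0865]
orientation: [-180.0, -0.0, -22.0]
force: [0.5, -0.9, -1.9]
opening: 0.0178
gripper_force: 30.0
```

Call:
carry_out([
  [[0,0,-0.05,0,-1],[0,0,-0.15,0,-1],[0,0,-0.3,0,-1],[0,0,-0.45,0,-1],[0,0,-0.6,0,-1]],
])

```text
clock: 26.25
tool_pos: [0.5705, -0.0, 0.2084]
orientation: [-180.0, -0.0, -22.0]
force: [1.0, 1.0, -1.8]
opening: 0.0181
gripper_force: 30.0
```

```bash
python3 avg.py; python3 - <<'E'
from h import *
a=ctrl.snapshot("side");b=ctrl.snapshot("top")
for n in("cap_mid","tray"):
    r=[]
    for s in(a,b):
        q=ctrl.spot_point(s,n)[:2];r.append(q);print(n,[(round(x["p"],2),np.round(x["centre"],1),atz(s,x["centre"],.021 if n[0]=="c" else 0)[:2]) for x in q])
    if r[0] and r[1]: print(tri(a,r[0][0]["centre"],b,r[1][0]["centre"]))
m=ctrl.silhouettes(a,"cap_mid")
for x in m[:2]:
    M=np.array(x["mask"]).astype(np.uint8);print(x["p"],x["centre"],M.sum(),cv2.boundingRect(M))
# expected upright cap head/foot
for z in(.004,.0295,.0385):print(z,proj(a,[.611,-.0165,z]))
E
```

```text
[ 0.2353 -0.0958 -1.1563] [1.1613 0.4412 2.3817] [ 0.002  -0.1297  0.0028] [0.5715 0.0002 0.2092] [179.967    0.071  -22.0213] 26.55
cap_mid [(0.51, array([267.4, 213.4]), array([ 0.6157, -0.0203]))]
cap_mid []
tray [(0.92, array([268.4, 220.5]), array([ 0.6133, -0.0169]))]
tray [(0.84, array([279.5, 183.6]), array([ 0.6143, -0.0174]))]
(array([ 0.6138, -0.0174, -0.0005]), np.float64(0.000986751232305062))
0.5 [267.2, 209.4] 258 (261, 203, 17, 20)
0.004 [269.342  219.6785]
0.0295 [269.1743 212.5584]
0.0385 [269.1135 209.9742]
```

The cap's mask (261–278, 203–223) matches an upright cap in the tray's middle (269,210 head, 269,220 foot). Return the puller to its stand.

Call:
carry_out([
  [[-0.05,0.023,0,0,-1],[-0.16,0.073,0,0,-1],[-0.3,0.137,0,0,-1],[-0.42,0.192,0,0,-1],[-0.489,0.223,0,0,-1]],
])

```text
clock: 27.45
tool_pos: [0.4607, -0.0049, 0.2064]
orientation: [-180.0, 0.0, -22.0]
force: [-0.8, 0.6, -0.9]
opening: 0.018
gripper_force: 30.0
```

Call:
carry_out([
  [[0,0,0,0,-1],[0,0,0,0,-1],[0,0,0,0,-1]],
])

```text
clock: 27.75
tool_pos: [0.4639, -0.0043, 0.2065]
orientation: [-180.0, -0.0, -22.0]
force: [-0.4, 0.3, -1.4]
opening: 0.0179
gripper_force: 30.0
```

```bash
python3 avg.py; python3 - <<'E'
from h import *
o=ctrl.get_obs();T=np.array(o["tool_pos"])[:2];d=np.array([.4639,-.0046])-T;th=np.radians(-22)
print(d@[np.cos(th),np.sin(th)]/.2,-d@[-np.sin(th),np.cos(th)]/.2)
E
```

```text
[ 0.168  -0.0707 -1.4687] [0.4989 0.6231 0.3332] [-0.0191 -0.0107  0.002 ] [ 0.4635 -0.0045  0.2061] [179.9728   0.0253 -22.016 ] 28.05
0.003320545901952868 -0.0010457241926615053
```

Call:
carry_out([
  [[0.002,0,0.05,0,-1],[0.002,0,0.14,0,-1],[0.002,0,0.22,0,-1],[0.002,0,0.27,0,-1],[0.002,0,0.3,0,-1]],
])

```text
clock: 28.6
tool_pos: [0.4629, -0.0049, 0.1451]
orientation: [179.9, 0.1, -22.0]
force: [1.1, -0.0, -1.6]
opening: 0.0181
gripper_force: 30.0
```

Call:
carry_out([
  [[0,0,0.02,0,-1],[0,0,0.04,0,-1],[0,0,0.06,0,-1],[0,0,0.08,0,-1],[0,0,0.1,0,-1]],
])

```text
clock: 29.1
tool_pos: [0.4635, -0.0046, 0.1263]
orientation: [-180.0, -0.0, -22.0]
force: [1.2, 1.2, -0.9]
opening: 0.0175
gripper_force: 30.0
```

Call:
carry_out([
  [[0,0,0.04,0,-1],[0,0,0.08,0,-1],[0,0,0.12,0,-1],[0,0,0.15,0,-1],[0,0,0.165,0,-1]],
])

```text
clock: 29.6
tool_pos: [0.463, -0.0048, 0.0925]
orientation: [179.9, 0.1, -22.0]
force: [-0.9, 0.1, -2.0]
opening: 0.0179
gripper_force: 30.0
```

```bash
python3 avg.py
```

```text
[ 0.078  -0.1564 -1.1168] [0.4697 0.2219 0.4868] [-0.0051 -0.0132 -0.01  ] [ 0.4634 -0.0047  0.0932] [-179.978    -0.0289  -21.9953] 29.9
```

Call:
carry_out([
  [[0,0,0.006,0,-1],[0,0,0.012,0,-1],[0,0,0.018,0,-1],[0,0,0.022,0,-1],[0,0,0.022,0,-1]],
])

```text
clock: 30.45
tool_pos: [0.4633, -0.0047, 0.0888]
orientation: [180.0, 0.0, -22.0]
force: [-0.5, 0.3, -1.5]
opening: 0.0178
gripper_force: 30.0
```

Call:
carry_out([
  [[0,0,0.002,0,-1],[0,0,0.004,0,-1],[0,0,0.005,0,-1],[0,0,0.005,0,-1]],
])

```text
clock: 30.85
tool_pos: [0.4634, -0.0047, 0.0879]
orientation: [-180.0, 0.0, -22.0]
force: [0.1, 0.5, -0.7]
opening: 0.018
gripper_force: 30.0
```

Call:
carry_out([
  [[0,0,0.001,0,-1],[0,0,0.003,0,-1],[0,0,0.003,0,-1],[0,0,0.003,0,-1]],
])

```text
clock: 31.25
tool_pos: [0.4635, -0.0046, 0.0875]
orientation: [-180.0, -0.0, -22.0]
force: [-2.0, 0.1, 1.3]
opening: 0.018
gripper_force: 30.0
```

```bash
python3 avg.py
```

```text
[-1.0791  0.0863  2.4203] [0.5856 0.296  0.4897] [ 0.0631  0.5047 -0.0078] [ 0.4635 -0.0047  0.0875] [-179.9971   -0.0075  -22.0024] 31.55
```

Resting on the cheeks at the picking height. Open and rise straight up.

Call:
carry_out([
  [[0,0,0,0,1],[0,0,0,0,1],[0,0,0,0,1],[0,0,0,0,1],[0,0,0,0,1]],
])

```text
clock: 32.1
tool_pos: [0.4634, -0.0047, 0.0873]
orientation: [180.0, 0.0, -22.0]
force: [-0.6, -0.1, -0.5]
opening: 0.0522
gripper_force: 0.0
```

Call:
carry_out([
  [[0,0,0,0,1],[0,0,0,0,1],[0,0,0,0,1],[0,0,0,0,1],[0,0,0,0,1]],
])

```text
clock: 32.6
tool_pos: [0.4634, -0.0047, 0.0874]
orientation: [180.0, -0.0, -22.0]
force: [-0.3, -1.1, 0.2]
opening: 0.087
gripper_force: 0.0
```

Call:
carry_out([
  [[0,0,-0.03,0,1],[0,0,-0.1,0,1],[0,0,-0.25,0,1],[0,0,-0.45,0,1],[0,0,-0.65,0,1]],
])

```text
clock: 33.1
tool_pos: [0.4629, -0.0049, 0.2191]
orientation: [180.0, 0.0, -22.0]
force: [1.8, -0.3, 0.1]
opening: 0.0878
gripper_force: 0.0
```

Call:
carry_out([
  [[-0.1,0,0,0,1],[-0.2,0,0,0,1],[-0.2,0,0,0,1],[-0.2,0,0,0,1]],
])

```text
clock: 33.5
tool_pos: [0.4264, 0.0105, 0.2181]
orientation: [-179.9, -0.1, -21.9]
force: [-0.2, 0.1, -0.5]
opening: 0.0878
gripper_force: 0.0
```

```bash
python3 avg.py; python3 - <<'E'
from h import *
a=ctrl.snapshot("side");b=ctrl.snapshot("top")
for n in("cap_mid","puller_grip","puller_bridge","spool","stand"):
    r=[]
    for s in(a,b):
        q=ctrl.spot_point(s,n)[:1];r.append(q);print(n,[(round(x["p"],2),np.round(x["centre"],1)) for x in q],end=" ")
    print(tri(a,r[0][0]["centre"],b,r[1][0]["centre"]) if r[0] and r[1] else "")
for n in("cap_mid","puller_grip"):
    for x in ctrl.silhouettes(a,n)[:1]:
        M=np.array(x["mask"]).astype(np.uint8);print(n,x["p"],x["centre"],M.sum(),cv2.boundingRect(M))
E
```

```text
[-0.0198 -0.0247 -0.4096] [0.651  0.2641 0.6417] [-0.0059  0.0024 -0.0143] [0.4267 0.0102 0.2174] [179.9665   0.0227 -22.0271] 33.8
cap_mid [(0.59, array([265.1, 213.2]))] cap_mid [(0.59, array([279.9, 185.4]))] (array([ 0.6138, -0.0182,  0.0228]), np.float64(0.013472349596399886))
puller_grip [(0.88, array([340.4, 202.2]))] puller_grip [] 
puller_bridge [(0.67, array([339.3, 210.8]))] puller_bridge [(0.5, array([350.7, 173.2]))] (array([ 0.5495, -0.1573, -0.0499]), np.float64(0.20689702131671334))
spool [(0.76, array([237.4, 189.3]))] spool [(0.68, array([319.4, 151.3]))] (array([ 0.7005, -0.1113, -0.015 ]), np.float64(0.009858932191005797))
stand [(0.85, array([331.1, 233.6]))] stand [(0.44, array([275.4, 246.3]))] (array([ 0.4693, -0.01  , -0.0117]), np.float64(0.003101798496874091))
cap_mid 0.63 [266.9, 212.0] 319 (260, 202, 19, 22)
puller_grip 0.8 [345.7, 211.7] 659 (327, 192, 28, 46)
```

```bash
python3 -c "
from plant import ctrl
print(ctrl.close_job())"
```

```text
the job is handed in; nothing more can be done
None
```

The job is handed in: going by the last camera measurements, the cap stands upright near the middle of the tray and the puller hangs back in its stand. The most I read was about 9 N of pull and about 2 N on the crock, both at the end of moves only, and I viewed 11 pictures, one over the limit of 10.

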